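Complete the finial sample case and shut it

TASK

The sample case holds one brass finial of each of three tip patterns, but one is out of it, freshly lacquered and still tacky on the brushing block: leave that one untouched. Take a dry finial of the missing pattern from the drying rack and lay it, without dropping it, in the case's empty cradle with its tip the same way as its neighbours'. Then shut the lid flush, and turn the brass catch across it until it meets its stop, leaving everything else in its place.

Things in the scene. Friction and masses are not known exactly. Their poses are not given: they have to be found in the camera images.
- case: Sample case, a dark wooden box fixed to the bench, 250 (x) x 160 (y) x 56 mm high, walls 8, inner floor 6 mm above the bench. Origin under its centre. The lid, hinged on the -y side, stands open; the +y rim carries a brass turn catch. Inside, three cradles in a row along x, 70 mm apart, 25 mm to +y of the middle; two hold a finial.
- lid (a joint): Lid hinge (rad): 0 shut, flush with the rim; 1.6 to 1.9 open. Hinge line along the case's x at y = -72 mm, 56 mm above the bench, on the lid's outer face; opening, the free edge rises from the +y rim and swings to -y. Panel 232 x 143 x 6 mm; brass knob 15 mm across, 16 high on the outer face, mid-length, 40 mm from the free edge. Friction hinge: stays where left, takes 1 to 3 N at the edge.
- catch (a joint): Turn catch (rad), upright axis at x = 60, y = 76 mm in the case's frame, positive anticlockwise from above. At 0 its arm (46 mm long, 11 wide, 4 thick, underside 2.5 mm above the rim) lies on the rim pointing to the case's -x; below 0 it points outwards, clear of the lid; 1.571 is its stop, square across the lid's edge, pointing to -y. Stays where left, under 2 N at the knob.
- catch_knob (a point): Top centre of the round upright knob on the catch's arm, 38 mm from the pivot: 11 mm across, standing 16 mm above the arm, its top 78.5 mm above the bench.
- block_notch: Cradle of the brushing block, alone on a steel foot beyond the case: it holds the freshly lacquered finial, not to be touched. Origin at the cradle's foot, 6 mm above the bench.
- place_a: One of the case's three like cork cradles: two V notches 48 mm apart along y (each 8 mm thick, 35 wide, 17 high), with room between for the fingers. Origin on the case's floor midway between them, 6 mm above the bench; axes as the case's. A finial lies with its barrel's middle over the origin, its axis along y, 20 mm above the origin, tip to -y (the hinge). Any of the three may be the empty one.
- place_b: One of the case's three like cork cradles: two V notches 48 mm apart along y (each 8 mm thick, 35 wide, 17 high), with room between for the fingers. Origin on the case's floor midway between them, 6 mm above the bench; axes as the case's. A finial lies with its barrel's middle over the origin, its axis along y, 20 mm above the origin, tip to -y (the hinge). Any of the three may be the empty one.
- place_c: One of the case's three like cork cradles: two V notches 48 mm apart along y (each 8 mm thick, 35 wide, 17 high), with room between for the fingers. Origin on the case's floor midway between them, 6 mm above the bench; axes as the case's. A finial lies with its barrel's middle over the origin, its axis along y, 20 mm above the origin, tip to -y (the hinge). Any of the three may be the empty one.
- ball_1: Turned brass finial: round barrel 22 mm across, 70 mm long, with a tip at one end (a ball 32 mm across on a short neck; 108 mm over all); about 0.2 kg. Origin on the axis at the barrel's middle, y along the axis, tip at -y. One of the case's own set: it lies in the case or, if it is the missing one, freshly lacquered on the brushing block. To be left alone.
- ball_2: Turned brass finial: round barrel 22 mm across, 70 mm long, with a tip at one end (a ball 32 mm across on a short neck; 108 mm over all); about 0.2 kg. Origin on the axis at the barrel's middle, y along the axis, tip at -y. A dry one, in any of the drying rack's three cradles (like the case's, 70 mm apart on a wooden board), tip to either side, its axis 26 mm above the bench.
- ball_2_tip (a point): The end of the tip of ball_2, on its axis.
- steeple_1: Turned brass finial: round barrel 22 mm across, 70 mm long, with a tip at one end (a slender pointed cone; 120 mm over all); about 0.2 kg. Origin on the axis at the barrel's middle, y along the axis, tip at -y. One of the case's own set: it lies in the case or, if it is the missing one, freshly lacquered on the brushing block. To be left alone.
- steeple_2: Turned brass finial: round barrel 22 mm across, 70 mm long, with a tip at one end (a slender pointed cone; 120 mm over all); about 0.2 kg. Origin on the axis at the barrel's middle, y along the axis, tip at -y. A dry one, in any of the drying rack's three cradles (like the case's, 70 mm apart on a wooden board), tip to either side, its axis 26 mm above the bench.
- steeple_2_tip (a point): The end of the tip of steeple_2, on its axis.
- disc_1: Turned brass finial: round barrel 22 mm across, 70 mm long, with a tip at one end (a flat disc 36 mm across, 7 mm thick, on a short neck; 84 mm over all); about 0.2 kg. Origin on the axis at the barrel's middle, y along the axis, tip at -y. One of the case's own set: it lies in the case or, if it is the missing one, freshly lacquered on the brushing block. To be left alone.
- disc_2: Turned brass finial: round barrel 22 mm across, 70 mm long, with a tip at one end (a flat disc 36 mm across, 7 mm thick, on a short neck; 84 mm over all); about 0.2 kg. Origin on the axis at the barrel's middle, y along the axis, tip at -y. A dry one, in any of the drying rack's three cradles (like the case's, 70 mm apart on a wooden board), tip to either side, its axis 26 mm above the bench.
- disc_2_tip (a point): The end of the tip of disc_2, on its axis.
- lacquer_jar: Bystander, to be left alone: amber jar with a steel lid, 68 mm across, 78 mm high.
- polish_tin: Bystander, to be left alone: flat aluminium tin, 84 mm across, 30 mm high.
- brush: Bystander, to be left alone: lacquer brush lying on the bench.
- brush_pot: Bystander, to be left alone: steel pot of brushes, 80 mm across, 180 mm high.
- screw_carton: Bystander, to be left alone: cardboard carton 75 x 55 x 40 mm.
- thinner: Bystander, to be left alone: clear bottle, 64 mm across, 170 mm high.
- screwdriver: Bystander, to be left alone: screwdriver lying on the bench.
There are look-alikes about, which are no part of the job. What is shaped like the steeple_2 but blue or green is not meant.

How it is judged:
On the way, in this order (a step that is already met when the one before it is completed fails the run):
1. a dry finial of the missing pattern lies in the case's empty cradle, tip towards the hinge like its neighbours, let go, the lid not yet shut (((distance between ball_1 and block_notch below 0.06 m and ((horizontal distance between ball_2 and place_a below 0.012 m and z of ball_2 in the frame of place_a between 0.015 and 0.025 m and y of ball_2_tip in the frame of place_a below -0.035 m) or (horizontal distance between ball_2 and place_b below 0.012 m and z of ball_2 in the frame of place_b between 0.015 and 0.025 m and y of ball_2_tip in the frame of place_b below -0.035 m) or (horizontal distance between ball_2 and place_c below 0.012 m and z of ball_2 in the frame of place_c between 0.015 and 0.025 m and y of ball_2_tip in the frame of place_c below -0.035 m)) and distance of each of steeple_2, disc_2 from where it was at the start of the episode below 0.02 m) or (distance between steeple_1 and block_notch below 0.06 m and ((horizontal distance between steeple_2 and place_a below 0.012 m and z of steeple_2 in the frame of place_a between 0.015 and 0.025 m and y of steeple_2_tip in the frame of place_a below -0.035 m) or (horizontal distance between steeple_2 and place_b below 0.012 m and z of steeple_2 in the frame of place_b between 0.015 and 0.025 m and y of steeple_2_tip in the frame of place_b below -0.035 m) or (horizontal distance between steeple_2 and place_c below 0.012 m and z of steeple_2 in the frame of place_c between 0.015 and 0.025 m and y of steeple_2_tip in the frame of place_c below -0.035 m)) and distance of each of ball_2, disc_2 from where it was at the start of the episode below 0.02 m) or (distance between disc_1 and block_notch below 0.06 m and ((horizontal distance between disc_2 and place_a below 0.012 m and z of disc_2 in the frame of place_a between 0.015 and 0.025 m and y of disc_2_tip in the frame of place_a below -0.035 m) or (horizontal distance between disc_2 and place_b below 0.012 m and z of disc_2 in the frame of place_b between 0.015 and 0.025 m and y of disc_2_tip in the frame of place_b below -0.035 m) or (horizontal distance between disc_2 and place_c below 0.012 m and z of disc_2 in the frame of place_c between 0.015 and 0.025 m and y of disc_2_tip in the frame of place_c below -0.035 m)) and distance of each of ball_2, steeple_2 from where it was at the start of the episode below 0.02 m)) and contact force between each of ball_2, steeple_2, disc_2 and the fingers below 0.1 N and value of joint lid above 0.3 rad), for 0.2 s.
2. the lid is shut, the catch not yet across it (((distance between ball_1 and block_notch below 0.06 m and ((horizontal distance between ball_2 and place_a below 0.012 m and z of ball_2 in the frame of place_a between 0.015 and 0.025 m and y of ball_2_tip in the frame of place_a below -0.035 m) or (horizontal distance between ball_2 and place_b below 0.012 m and z of ball_2 in the frame of place_b between 0.015 and 0.025 m and y of ball_2_tip in the frame of place_b below -0.035 m) or (horizontal distance between ball_2 and place_c below 0.012 m and z of ball_2 in the frame of place_c between 0.015 and 0.025 m and y of ball_2_tip in the frame of place_c below -0.035 m)) and distance of each of steeple_2, disc_2 from where it was at the start of the episode below 0.02 m) or (distance between steeple_1 and block_notch below 0.06 m and ((horizontal distance between steeple_2 and place_a below 0.012 m and z of steeple_2 in the frame of place_a between 0.015 and 0.025 m and y of steeple_2_tip in the frame of place_a below -0.035 m) or (horizontal distance between steeple_2 and place_b below 0.012 m and z of steeple_2 in the frame of place_b between 0.015 and 0.025 m and y of steeple_2_tip in the frame of place_b below -0.035 m) or (horizontal distance between steeple_2 and place_c below 0.012 m and z of steeple_2 in the frame of place_c between 0.015 and 0.025 m and y of steeple_2_tip in the frame of place_c below -0.035 m)) and distance of each of ball_2, disc_2 from where it was at the start of the episode below 0.02 m) or (distance between disc_1 and block_notch below 0.06 m and ((horizontal distance between disc_2 and place_a below 0.012 m and z of disc_2 in the frame of place_a between 0.015 and 0.025 m and y of disc_2_tip in the frame of place_a below -0.035 m) or (horizontal distance between disc_2 and place_b below 0.012 m and z of disc_2 in the frame of place_b between 0.015 and 0.025 m and y of disc_2_tip in the frame of place_b below -0.035 m) or (horizontal distance between disc_2 and place_c below 0.012 m and z of disc_2 in the frame of place_c between 0.015 and 0.025 m and y of disc_2_tip in the frame of place_c below -0.035 m)) and distance of each of ball_2, steeple_2 from where it was at the start of the episode below 0.02 m)) and value of joint lid below 0.04 rad and value of joint catch below 0.6 rad), for 0.2 s.
3. the catch is turned across the lid to its stop (value of joint lid below 0.04 rad and value of joint catch above 1.45 rad), for 0.2 s.
At the end, for the whole second after the job is handed in: One finial of each pattern lies in the case's cradles, the new one within 12 mm and down in the notches, tips to the hinge; the other two dry ones within 20 mm of their start; lid within 0.04 rad of flush, catch within 0.12 rad of its stop; all at rest (all of step 3 and ((distance between ball_1 and block_notch below 0.06 m and ((horizontal distance between ball_2 and place_a below 0.012 m and z of ball_2 in the frame of place_a between 0.015 and 0.025 m and y of ball_2_tip in the frame of place_a below -0.035 m) or (horizontal distance between ball_2 and place_b below 0.012 m and z of ball_2 in the frame of place_b between 0.015 and 0.025 m and y of ball_2_tip in the frame of place_b below -0.035 m) or (horizontal distance between ball_2 and place_c below 0.012 m and z of ball_2 in the frame of place_c between 0.015 and 0.025 m and y of ball_2_tip in the frame of place_c below -0.035 m)) and distance of each of steeple_2, disc_2 from where it was at the start of the episode below 0.02 m) or (distance between steeple_1 and block_notch below 0.06 m and ((horizontal distance between steeple_2 and place_a below 0.012 m and z of steeple_2 in the frame of place_a between 0.015 and 0.025 m and y of steeple_2_tip in the frame of place_a below -0.035 m) or (horizontal distance between steeple_2 and place_b below 0.012 m and z of steeple_2 in the frame of place_b between 0.015 and 0.025 m and y of steeple_2_tip in the frame of place_b below -0.035 m) or (horizontal distance between steeple_2 and place_c below 0.012 m and z of steeple_2 in the frame of place_c between 0.015 and 0.025 m and y of steeple_2_tip in the frame of place_c below -0.035 m)) and distance of each of ball_2, disc_2 from where it was at the start of the episode below 0.02 m) or (distance between disc_1 and block_notch below 0.06 m and ((horizontal distance between disc_2 and place_a below 0.012 m and z of disc_2 in the frame of place_a between 0.015 and 0.025 m and y of disc_2_tip in the frame of place_a below -0.035 m) or (horizontal distance between disc_2 and place_b below 0.012 m and z of disc_2 in the frame of place_b between 0.015 and 0.025 m and y of disc_2_tip in the frame of place_b below -0.035 m) or (horizontal distance between disc_2 and place_c below 0.012 m and z of disc_2 in the frame of place_c between 0.015 and 0.025 m and y of disc_2_tip in the frame of place_c below -0.035 m)) and distance of each of ball_2, steeple_2 from where it was at the start of the episode below 0.02 m)) and linear speed of each of ball_2, steeple_2, disc_2 below 0.02 m/s); the robot touches nothing.
It fails at once if the freshly lacquered finial on the brushing block is touched ((distance between ball_1 and block_notch below 0.06 m and contact force between the fingers and ball_1 above 0.3 N) or (distance between ball_1 and block_notch below 0.06 m and contact force between the arm and ball_1 above 0.3 N) or (distance between steeple_1 and block_notch below 0.06 m and contact force between the fingers and steeple_1 above 0.3 N) or (distance between steeple_1 and block_notch below 0.06 m and contact force between the arm and steeple_1 above 0.3 N) or (distance between disc_1 and block_notch below 0.06 m and contact force between the fingers and disc_1 above 0.3 N) or (distance between disc_1 and block_notch below 0.06 m and contact force between the arm and disc_1 above 0.3 N)).
It fails at once if a finial of the case's own set (in the case or on the block) is moved more than 12 mm (distance of any of ball_1, steeple_1, disc_1 from where it was at the start of the episode above 0.012 m).
It fails at once if a finial is dropped or thrown (moves faster than 0.5 m/s out of the fingers) ((linear speed of ball_2 above 0.5 m/s and contact force between the fingers and ball_2 below 0.05 N) or (linear speed of steeple_2 above 0.5 m/s and contact force between the fingers and steeple_2 below 0.05 N) or (linear speed of disc_2 above 0.5 m/s and contact force between the fingers and disc_2 below 0.05 N)).
It fails at once if a bystander is moved more than 30 mm (distance of any of lacquer_jar, polish_tin, brush, brush_pot, screw_carton, thinner, screwdriver from where it was at the start of the episode above 0.03 m).
It also fails if it takes over 64 s, if anything falls off the work surface, if the arm or the gripper's body presses on something with over 40 N, if the wrist force passes 120 N, or if a joint passes its speed limit or range.

ROBOT

A 7-joint arm with a two-finger parallel gripper is mounted at the origin on the work surface. World frame = base frame: x ahead of the robot, y to its left, z up, the work surface at z = 0. Lengths are in m, angles in rad, forces in N, time in s.
With the tool pointing down it reaches from about 0.425 to 1.025 m from the base axis. Payload 9.4 kg.
Tool frame: the origin (TCP) lies at the very end of the fingers, on their centre line; the grasp point (between the pads) lies 19 mm behind it; y points along the fingers, x is the direction in which the jaws open and shut, and the axes are right-handed (so a half turn about y gives the same grasp; the last joint's range is limited). The gripper opens to 85 mm and grips with 20 to 120 N. Pads are 22 mm wide; open, the fingers measure 114 mm over their backs; the gripper's body (76 mm by 85 mm) begins 54 mm behind the grasp point. The pads swing forward as they close: fully open they stand 13 mm farther back than shut.
Start: joints at [-1.385, 0.599, -0.003, 1.599, 0.002, 0.943, -0.08], TCP at [0.188, 0.7, 0.231] pointing down, gripper open.
Joint ranges: [-2.57, 2.57], [-0.35, 1.97], [-1.29, 1.29], [0.11, 2.56], [-1.05, 4.19], [0.11, 1.86], [-2.63, 2.63]. Speed limits (rad/s): [2.22, 2.22, 3.01, 3.01, 3.14, 3.14, 3.14].

INTERFACE

Orientations are given as a 3x3 rotation matrix whose columns are the frame's x, y, z axes.
In Python, from station import * gives the robot as it stands. The module is installed in compiled form; this text tells all that it offers.
- The arm moves only by the shell command python3 -m handwheel 'ROWS' [OPENING] [FORCE]. ROWS is JSON, a list of rows, each an object with "offset": the shift along the world's x, y, z in m, a list of three; "twist": the turn, a rotation vector about the world's x, y, z in rad, a list of three. A call has 1 to 20 rows; each row is the pose to reach, as a shift and turn from the pose commanded when the call began; what a row does not reach only later rows make up. A row lasts 1/12 s, in which the tool goes at most 41.7 mm and 7.16 degrees, less where a joint would pass 70% of its speed; a pose out of reach is approached as far as the arm can. A call with a gripper value outside its range is refused whole. OPENING is the opening, from 0 (shut) to 1 (fully open), set as the call begins (- or left out, the last holds). The fingers move at their own pace and stop on an object; FORCE is the grip in N (left out, the last holds). Time passes only in rows, so rows that repeat a pose let the fingers close. It gives the time, the measured TCP pose, the force and the opening at its end, in the units of the state.
- get_state(): the state, without advancing time (a new reading comes with each control period).
- read_camera(name): name is "scene" or "top"; returns a dict with "frame" (420x560x3 uint8, red, green, blue), "fx", "fy", "cx", "cy" (pixels), "T" (4x4, takes a point from camera to world coordinates). Camera axes: x right, y up, looking along -z (the intrinsics and any distortion apply to the point x, -y, -z); pixel columns grow to the right and rows downward; lengths in m; the calibration is good to about 2 mm. A picture is of the moment at which its call begins. There is no depth.
- finish_job(): hands the job in, once; it reports no verdict.
The state is a dict: "time_s": time; "joint_positions": joint angles; "dq": joint speeds; "tau": joint torques, N m; "position": TCP position; "tcp_rot": TCP orientation; "wrist_force": force on the tool from outside, world axes, zero at the start; "torque": the same for the moment, N m; "finger_gap": finger opening in m.
Only numpy, scipy, OpenCV 4.12 (cv2) and the standard library are available. Lean on these libraries where they do the work, as an engineer would, in place of code of your own. Each camera call takes 0.05 s, during which the arm holds its last target.

## Working session

There is one attempt and no reset: what is moved stays moved. The work goes in short steps, Python scripts to look and compute and a shell command to move; the robot and the scene stay as the last step left them, time stands still between calls to the robot, and variables do not carry over. Pictures are saved under pics/ and viewed, and the job is handed in when it is done.

```bash
mkdir -p pics; cat > h.py <<'E'
from station import *
import numpy as np, cv2
def snap(n,tag):
    c=read_camera(n); cv2.imwrite(f'pics/{tag}.png',c['frame'][:,:,::-1]); np.savez(f'{tag}.npz',**{k:c[k] for k in c}); return c
def ray(c,u,v):
    d=np.array([(u-c['cx'])/c['fx'],-(v-c['cy'])/c['fy'],-1.]); T=np.array(c['T']); return T[:3,3],T[:3,:3]@d
def onz(c,u,v,z):
    o,d=ray(c,u,v); return o+d*(z-o[2])/d[2]
def tri(c1,p1,c2,p2):
    o1,d1=ray(c1,*p1);o2,d2=ray(c2,*p2)
    s=np.linalg.lstsq(np.stack([d1,-d2],1),o2-o1,rcond=None)[0]
    a=o1+d1*s[0];b=o2+d2*s[1]; return (a+b)/2,np.linalg.norm(a-b)
def proj(c,P):
    T=np.array(c['T']);q=T[:3,:3].T@(np.array(P)-T[:3,3]); return c['cx']+c['fx']*q[0]/-q[2], c['cy']-c['fy']*q[1]/-q[2]
E
python3 - <<'E'
from h import *
for n in('scene','top'):
    c=snap(n,n+'0'); print(n,[ (k,np.round(c[k],3).tolist()) for k in c if k!='frame'])
s=get_state(); print({k:np.round(s[k],4).tolist() for k in s})
E
```

```text
scene [('fx', 408.884), ('fy', 408.884), ('cx', 277.289), ('cy', 213.488), ('T', [[-0.893, -0.322, 0.314, 0.864], [0.449, -0.661, 0.601, 0.748], [0.014, 0.678, 0.735, 0.856], [0.0, 0.0, 0.0, 1.0]])]
top [('fx', 510.299), ('fy', 510.299), ('cx', 283.678), ('cy', 202.446), ('T', [[0.008, 0.991, -0.134, 0.289], [-1.0, 0.01, 0.02, 0.106], [0.021, 0.133, 0.991, 1.751], [0.0, 0.0, 0.0, 1.0]])]
{'time_s': 0.1, 'joint_positions': [-1.3847, 0.6, -0.0025, 1.6, 0.0018, 0.9429, -0.0798], 'dq': [-0.0001, -0.002, 0.0006, -0.0014, 0.0001, -0.0006, 0.0001], 'tau': [0.0052, -77.7989, 1.57, -25.8624, 0.0127, 0.0054, 0.0], 'position': [0.1883, 0.6997, 0.2305], 'tcp_rot': [[0.2597, -0.0002, -0.9657], [0.9657, -0.0014, 0.2597], [-0.0014, -1.0, -0.0001]], 'wrist_force': [-0.8491, 0.14, -0.7115], 'torque': [-0.027, -0.0091, -0.0642], 'finger_gap': 0.0851}
```

View pics/scene0.png

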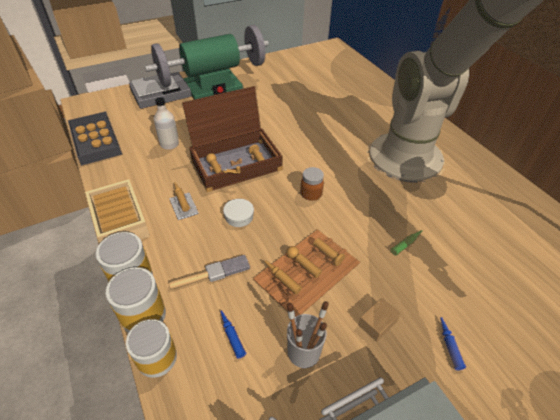

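View pics/top0.png

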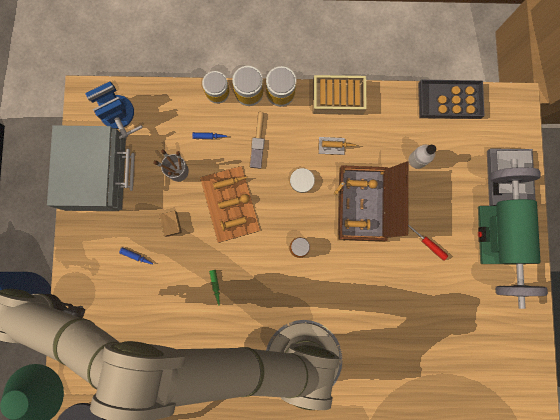

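```bash
python3 - <<'E'
import cv2,numpy as np
a=cv2.imread('pics/top0.png');b=cv2.imread('pics/scene0.png')
def cr(im,x,y,w,h,s,n): cv2.imwrite(f'pics/{n}.png',cv2.resize(im[y:y+h,x:x+w],None,fx=s,fy=s,interpolation=cv2.INTER_CUBIC))
cr(a,315,125,130,130//1,6 and 4.5,'z1');cr(a,195,155,75,95,6,'z2')
cr(b,160,80,130,140,4.2,'z3');cr(b,245,225,120,90,6,'z4')
E
```

```text
(no output)
```

View pics/z1.png

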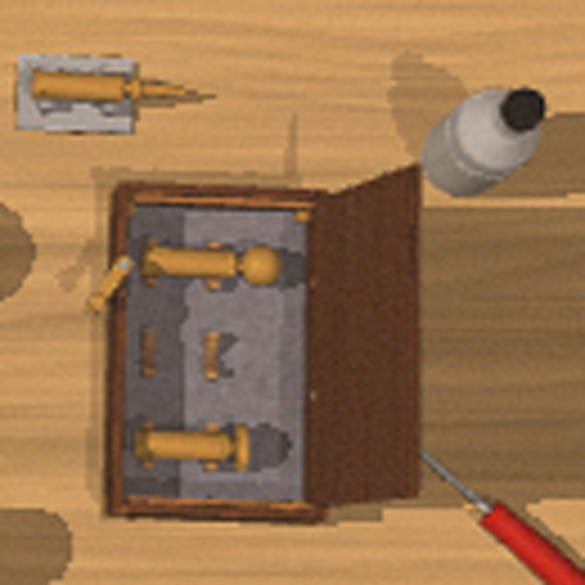

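View pics/z2.png

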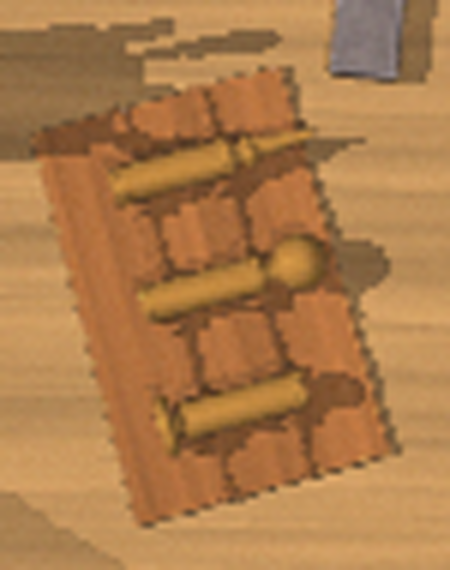

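View pics/z3.png

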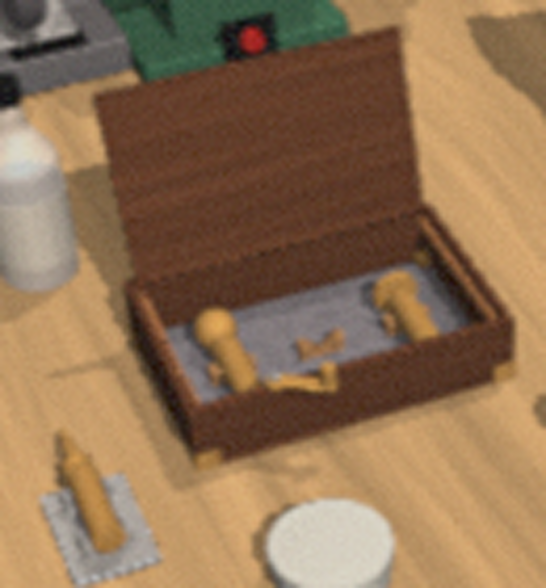

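View pics/z4.png

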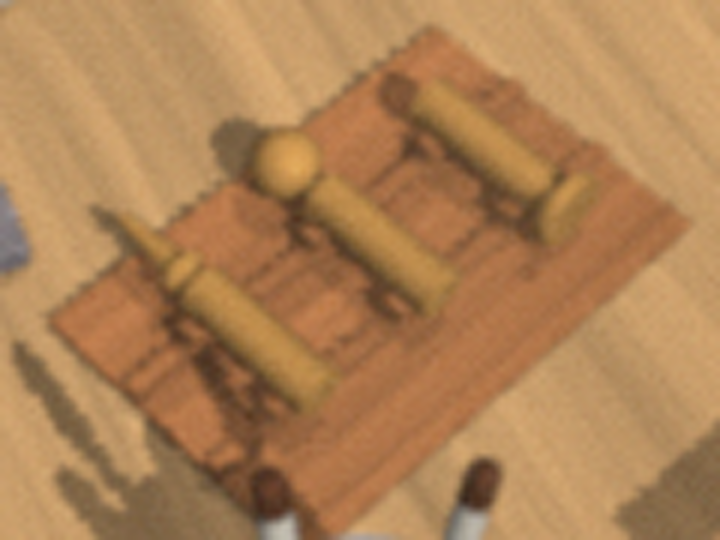

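```bash
python3 - <<'E'
import cv2,numpy as np
for n,boxes in(('top0',[(205,165,65,80),(325,160,90,85)]),('scene0',[(250,228,110,85),(190,130,95,60)])):
    im=cv2.imread(f'pics/{n}.png');hsv=cv2.cvtColor(im,cv2.COLOR_BGR2HSV)
    for i,(x,y,w,h) in enumerate(boxes):
        H=hsv[y:y+h,x:x+w]
        m=cv2.inRange(H,(17,130,60),(25,255,255)) if i==0 else cv2.inRange(H,(13,110,90),(25,255,255))
        k,l,st,ce=cv2.connectedComponentsWithStats(m)
        for j in range(1,k):
            if st[j,4]>25:
                p=np.argwhere(l==j)[:,::-1].astype(np.float32); r=cv2.minAreaRect(p); 
                print(n,i,j,st[j,4],np.round(ce[j]+[x,y],1),'box',np.round(cv2.boxPoints(r)+[x,y],1).tolist())
        cv2.imwrite(f'pics/m_{n}_{i}.png',cv2.resize(np.hstack([m[:,:,None].repeat(3,2),im[y:y+h,x:x+w]]),None,fx=3.5,fy=3.5,interpolation=0))
E
python3 - <<'E'
import cv2
a=[cv2.imread(f'pics/m_{n}_{i}.png') for n in('top0','scene0') for i in(0,1)]
H=[cv2.resize(x,(400,260)) for x in a]
cv2.imwrite('pics/mm.png',cv2.vconcat([cv2.hconcat(H[:2]),cv2.hconcat(H[2:])]))
E
```

```text
top0 0 44 111 [226.7 182.1] box [[212.8, 183.2], [241.4, 175.0], [243.0, 180.4], [214.3, 188.6]]
top0 0 70 139 [233.9 201.1] box [[217.7, 203.1], [247.0, 193.0], [249.5, 200.4], [220.3, 210.6]]
top0 0 104 118 [233.1 222.4] box [[220.3, 221.1], [244.4, 216.7], [246.1, 226.0], [222.0, 230.4]]
top0 1 1 2581 [361.6 201.5] box [[325.0, 244.0], [325.0, 160.0], [414.0, 160.0], [414.0, 244.0]]
top0 1 11 213 [361.6 183.2] box [[345.9, 186.9], [346.5, 177.8], [377.3, 180.0], [376.6, 189.1]]
top0 1 20 181 [357.4 223.8] box [[345.0, 229.0], [345.0, 219.0], [370.0, 219.0], [370.0, 229.0]]
scene0 0 1 159 [329.3 251.5] box [[313.0, 243.1], [321.8, 233.8], [344.9, 255.8], [336.2, 265.1]]
scene0 0 2 232 [302.7 260.5] box [[285.3, 253.2], [291.6, 244.9], [323.1, 268.9], [316.8, 277.2]]
scene0 0 5 211 [284.3 278.1] box [[262.5, 264.9], [268.0, 258.6], [301.1, 287.6], [295.6, 293.9]]
scene0 1 4 1172 [266.3 169.1] box [[215.0, 130.0], [284.0, 130.0], [284.0, 189.0], [215.0, 189.0]]
scene0 1 21 154 [255.7 152.8] box [[246.8, 147.6], [256.0, 143.0], [264.4, 159.8], [255.2, 164.4]]
scene0 1 24 265 [219.5 165.2] box [[200.5, 165.6], [208.3, 150.6], [242.4, 168.3], [234.6, 183.3]]
scene0 1 26 264 [195.9 179.8] box [[190.0, 189.0], [190.0, 156.0], [213.0, 156.0], [213.0, 189.0]]
scene0 1 27 33 [235.9 161.8] box [[230.5, 161.1], [240.6, 158.6], [241.5, 162.1], [231.4, 164.6]]
```

View pics/mm.png

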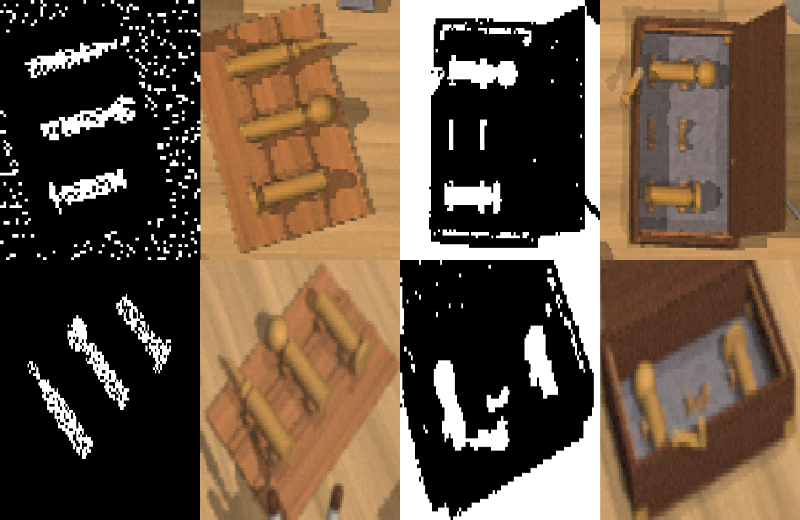

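```bash
python3 - <<'E'
from h import *
T=dict(np.load('top0.npz'));S=dict(np.load('scene0.npz'))
for k in T:
    pass
def p(n,a,b): 
    P,e=tri(T,a,S,b); print(n,P.round(4),'err',round(e,4)); return P
e=p('butt',(213.8,185.8),(298.5,290.5)); t=p('tip',(247.5,176.7),(260.3,259.2))
print('len',np.linalg.norm(t-e), 'ang',np.degrees(np.arctan2(*(t-e)[1::-1]))); print('mid',e+(t-e)*35/120)
a=onz(T,213.8,185.8,.026);b=onz(T,247.5,176.7,.026);print('onz',a,b,np.linalg.norm(a-b),a+(b-a)*35/120,np.degrees(np.arctan2(*(b-a)[1::-1])))
print('ball1',onz(T,346.2,182.4,.026),onz(T,377,184.5,.026))
print('disc1',onz(T,345,224,.026),onz(T,370,224,.026))
print('notches',onz(T,348.2,203.7,.02),onz(T,362,203.7,.02))
# case rim outer corners, z1 crop px/4.5+(315,125)
for q in [(118,183),(110,518),(325,520),(328,192)]:
    print('rim',onz(T,315+q[0]/4.5,125+q[1]/4.5,.056))
for q in [(200,460),(513,322),(132,290),(425,210)]:
    print('rimS',q,onz(S,160+q[0]/4.2,80+q[1]/4.2,.0 if q==(200,460) else .056))
print('catch', onz(T,315+125/4.5,125+265/4.5,.064),onz(T,315+95/4.5,125+303/4.5,.0785))
p('catchknob',(315+95/4.5,125+300/4.5),(160+328/4.2,80+370/4.2))
for n,uv,z in(('jar',(300,247),.078),('tin',(303,180),.03),('pot',(175,163),.18),('carton',(173,222),.04),('thinner',(431,151),.17)): print(n,onz(T,*uv,z))
E
```

```text
butt [0.5756 0.311  0.0266] err 0.0008
tip [0.6133 0.1934 0.0273] err 0.0109
len 0.12357800691944006 ang -72.21668594726475
mid [0.58661124 0.27670926 0.02678151]
onz [0.57602035 0.31084587 0.026     ] [0.60893928 0.19639874 0.026     ] 0.1190873654057116 [0.58562171 0.27746546 0.026     ] -73.95294355864085
ball1 [ 0.59296914 -0.14287362  0.026     ] [ 0.5868476  -0.24908382  0.026     ]
disc1 [ 0.44939442 -0.13754329  0.026     ] [ 0.45021882 -0.22287745  0.026     ]
notches [ 0.51995561 -0.14997969  0.02      ] [ 0.5204543  -0.19749278  0.02      ]
rim [ 0.64508841 -0.12211283  0.056     ]
rim [ 0.39263853 -0.11433619  0.056     ]
rim [ 0.39259577 -0.27395289  0.056     ]
rim [ 0.64008431 -0.28103377  0.056     ]
rimS (200, 460) [ 0.64204163 -0.13178778  0.        ]
rimS (513, 322) [ 0.40233864 -0.11150792  0.056     ]
rimS (132, 290) [ 0.63913414 -0.26654817  0.056     ]
rimS (425, 210) [ 0.40192462 -0.26279574  0.056     ]
catch [ 0.58105837 -0.12582276  0.064     ] [ 0.5498307  -0.10139796  0.0785    ]
catchknob [ 0.552  -0.1015  0.0746] err 0.0015
jar [0.36759918 0.01806822 0.078     ]
tin [0.59891756 0.00606694 0.03      ]
pot [0.62121577 0.41533932 0.18      ]
carton [0.44923235 0.44235146 0.04      ]
thinner [ 0.67225566 -0.39420217  0.17      ]
```

```bash
python3 -m handwheel '[{"offset":[0.02,-0.03,0],"twist":[0,0,-0.05]},{"offset":[0.04,-0.06,0],"twist":[0,0,-0.1]},{"offset":[0.06,-0.09,0],"twist":[0,0,-0.15]},{"offset":[0.08,-0.12,0],"twist":[0,0,-0.2]},{"offset":[0.10,-0.15,0],"twist":[0,0,-0.25]},{"offset":[0.12,-0.18,0],"twist":[0,0,-0.3]},{"offset":[0.14,-0.21,0],"twist":[0,0,-0.35]},{"offset":[0.16,-0.24,0],"twist":[0,0,-0.4]},{"offset":[0.18,-0.27,0],"twist":[0,0,-0.45]},{"offset":[0.20,-0.30,0],"twist":[0,0,-0.5]},{"offset":[0.225,-0.315,0],"twist":[0,0,-0.56]},{"offset":[0.25,-0.33,0],"twist":[0,0,-0.63]},{"offset":[0.275,-0.345,0],"twist":[0,0,-0.7]},{"offset":[0.30,-0.36,0],"twist":[0,0,-0.77]},{"offset":[0.325,-0.375,0],"twist":[0,0,-0.84]},{"offset":[0.35,-0.39,0],"twist":[0,0,-0.9]},{"offset":[0.375,-0.41,0],"twist":[0,0,-0.96]},{"offset":[0.398,-0.423,0],"twist":[0,0,-1.02]},{"offset":[0.398,-0.423,0],"twist":[0,0,-1.02]},{"offset":[0.398,-0.423,0],"twist":[0,0,-1.02]}]' 0.55 40
```

```text
time_s: 1.77
position: [0.5872, 0.2756, 0.2307]
tcp_rot: [[0.959, -0.0, -0.282], [0.282, -0.001, 0.959], [-0.001, -1.0, -0.001]]
wrist_force: [-0.2, 0.5, 0.1]
finger_gap: 0.0468
```

```bash
python3 -m handwheel '[{"offset":[0,0,-0.02]},{"offset":[0,0,-0.04]},{"offset":[0,0,-0.06]},{"offset":[0,0,-0.08]},{"offset":[0,0,-0.10]},{"offset":[0,0,-0.12]},{"offset":[0,0,-0.14]},{"offset":[0,0,-0.16]},{"offset":[0,0,-0.16]},{"offset":[0,0,-0.16]}]'
python3 - <<'E'
from h import *
a=snap('scene','scene1')['frame'][200:330,220:390];b=snap('top','top1')['frame'][130:260,170:290]
cv2.imwrite('pics/v1.png',np.hstack([cv2.resize(a,(420,321)),cv2.resize(b,(370,321))])[:,:,::-1])
E
```

```text
$[0]: bad value
```

View pics/v1.png

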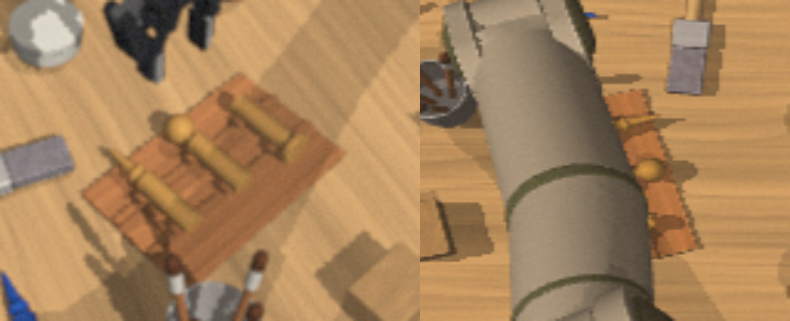

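The call was refused because the rows lacked a twist. The picture shows the gripper still high over the rack, with the steeple at about (150,190) in the crop and undisturbed. I'll send it again with twists.

```bash
python3 -m handwheel '[{"offset":[0,0,-0.02],"twist":[0,0,0]},{"offset":[0,0,-0.04],"twist":[0,0,0]},{"offset":[0,0,-0.06],"twist":[0,0,0]},{"offset":[0,0,-0.08],"twist":[0,0,0]},{"offset":[0,0,-0.10],"twist":[0,0,0]},{"offset":[0,0,-0.12],"twist":[0,0,0]},{"offset":[0,0,-0.14],"twist":[0,0,0]},{"offset":[0,0,-0.16],"twist":[0,0,0]},{"offset":[0,0,-0.17],"twist":[0,0,0]},{"offset":[0,0,-0.17],"twist":[0,0,0]}]'
python3 - <<'E'
from h import *
a=snap('scene','scene1')['frame'][200:330,220:390]
cv2.imwrite('pics/v2.png',cv2.resize(a,(780,596))[:,:,::-1])
E
```

```text
time_s: 2.7
position: [0.5842, 0.2777, 0.0592]
tcp_rot: [[0.958, -0.004, -0.286], [0.286, -0.001, 0.958], [-0.004, -1.0, -0.0]]
wrist_force: [0.7, 0.5, -1.0]
finger_gap: 0.0473
```

View pics/v2.png

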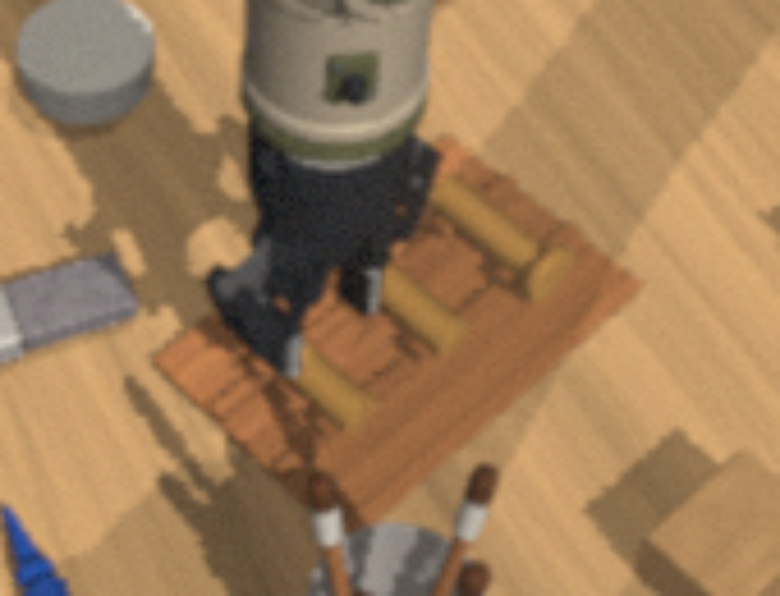

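```bash
python3 -m handwheel '[{"offset":[0,0,-0.01],"twist":[0,0,0]},{"offset":[0,0,-0.02],"twist":[0,0,0]},{"offset":[0,0,-0.03],"twist":[0,0,0]},{"offset":[0,0,-0.04],"twist":[0,0,0]},{"offset":[0,0,-0.047],"twist":[0,0,0]},{"offset":[0,0,-0.047],"twist":[0,0,0]},{"offset":[0,0,-0.047],"twist":[0,0,0]}]'
```

```text
time_s: 3.33
position: [0.5861, 0.2768, 0.0136]
tcp_rot: [[0.959, -0.001, -0.284], [0.284, -0.001, 0.959], [-0.001, -1.0, -0.0]]
wrist_force: [-0.4, -0.3, -0.4]
finger_gap: 0.0469
```

```bash
python3 -m handwheel '[{"offset":[0,0,0],"twist":[0,0,0]},{"offset":[0,0,0],"twist":[0,0,0]},{"offset":[0,0,0],"twist":[0,0,0]},{"offset":[0,0,0],"twist":[0,0,0]},{"offset":[0,0,0],"twist":[0,0,0]},{"offset":[0,0,0],"twist":[0,0,0]},{"offset":[0,0,0],"twist":[0,0,0]},{"offset":[0,0,0],"twist":[0,0,0]}]' 0 40
```

```text
time_s: 4.0
position: [0.5862, 0.277, 0.0148]
tcp_rot: [[0.959, -0.0, -0.284], [0.284, 0.0, 0.959], [-0.0, -1.0, 0.0]]
wrist_force: [-2.8, -1.3, 6.8]
finger_gap: 0.0207
```

```bash
python3 -m handwheel '[{"offset":[0,0,0],"twist":[0,0,0]},{"offset":[0,0,0],"twist":[0,0,0]},{"offset":[0,0,0],"twist":[0,0,0]},{"offset":[0,0,0],"twist":[0,0,0]},{"offset":[0,0,-0.002],"twist":[0,0,0]},{"offset":[0,0,-0.005],"twist":[0,0,0]},{"offset":[0,0,-0.005],"twist":[0,0,0]}]' 0.45
python3 -m handwheel '[{"offset":[0,0,0],"twist":[0,0,0]},{"offset":[0,0,0],"twist":[0,0,0]},{"offset":[0,0,0],"twist":[0,0,0]},{"offset":[0,0,0],"twist":[0,0,0]},{"offset":[0,0,0],"twist":[0,0,0]},{"offset":[0,0,0],"twist":[0,0,0]},{"offset":[0,0,0],"twist":[0,0,0]},{"offset":[0,0,0],"twist":[0,0,0]}]' 0 40
```

```text
time_s: 4.58
position: [0.5861, 0.277, 0.0086]
tcp_rot: [[0.959, -0.001, -0.284], [0.284, -0.0, 0.959], [-0.001, -1.0, -0.0]]
wrist_force: [0.2, -1.1, 0.4]
finger_gap: 0.0385
time_s: 5.25
position: [0.5862, 0.277, 0.0092]
tcp_rot: [[0.959, -0.0, -0.284], [0.284, -0.0, 0.959], [-0.0, -1.0, -0.0]]
wrist_force: [-1.4, -1.1, -1.1]
finger_gap: 0.0209
```

```bash
python3 -m handwheel '[{"offset":[0,0,0.005],"twist":[0,0,0]},{"offset":[0,0,0.015],"twist":[0,0,0]},{"offset":[0,0,0.03],"twist":[0,0,0]},{"offset":[0,0,0.05],"twist":[0,0,0]},{"offset":[0,0,0.07],"twist":[0,0,0]},{"offset":[0,0,0.09],"twist":[0,0,0]},{"offset":[0,0,0.11],"twist":[0,0,0]},{"offset":[0,0,0.13],"twist":[0,0,0]},{"offset":[0,0,0.14],"twist":[0,0,0]},{"offset":[0,0,0.14],"twist":[0,0,0]},{"offset":[0,0,0.14],"twist":[0,0,0]}]' 0 50
python3 -m handwheel '[{"offset":[-0.002,-0.012,0],"twist":[0,0,-0.01]},{"offset":[-0.006,-0.036,0],"twist":[0,0,-0.03]},{"offset":[-0.01,-0.063,0],"twist":[0,0,-0.05]},{"offset":[-0.014,-0.09,0],"twist":[0,0,-0.07]},{"offset":[-0.018,-0.117,0],"twist":[0,0,-0.09]},{"offset":[-0.022,-0.144,0],"twist":[0,0,-0.11]},{"offset":[-0.026,-0.171,0],"twist":[0,0,-0.13]},{"offset":[-0.03,-0.198,0],"twist":[0,0,-0.15]},{"offset":[-0.034,-0.225,0],"twist":[0,0,-0.17]},{"offset":[-0.038,-0.252,0],"twist":[0,0,-0.19]},{"offset":[-0.042,-0.279,0],"twist":[0,0,-0.21]},{"offset":[-0.046,-0.306,0],"twist":[0,0,-0.23]},{"offset":[-0.05,-0.333,0],"twist":[0,0,-0.25]},{"offset":[-0.054,-0.36,0],"twist":[0,0,-0.27]},{"offset":[-0.058,-0.387,0],"twist":[0,0,-0.29]},{"offset":[-0.062,-0.41,0],"twist":[0,0,-0.31]},{"offset":[-0.066,-0.43,0],"twist":[0,0,-0.32]},{"offset":[-0.066,-0.43,0],"twist":[0,0,-0.32]},{"offset":[-0.066,-0.43,0],"twist":[0,0,-0.32]}]'
python3 - <<'E'
from h import *
a=snap('scene','scene2')['frame'][60:240,140:340];b=snap('top','top2')['frame'][130:250,310:430]
cv2.imwrite('pics/v3.png',np.hstack([cv2.resize(a,(440,396)),cv2.resize(b,(360,396))])[:,:,::-1])
E
```

```text
time_s: 6.17
position: [0.5864, 0.2773, 0.1498]
tcp_rot: [[0.959, 0.001, -0.284], [0.284, 0.001, 0.959], [0.001, -1.0, 0.0]]
wrist_force: [0.1, -0.3, -2.6]
finger_gap: 0.0201
time_s: 7.75
position: [0.5187, -0.1546, 0.1483]
tcp_rot: [[0.999, -0.002, 0.036], [-0.036, -0.0, 0.999], [-0.002, -1.0, -0.0]]
wrist_force: [-0.0, 0.5, -2.3]
finger_gap: 0.0201
```

View pics/v3.png

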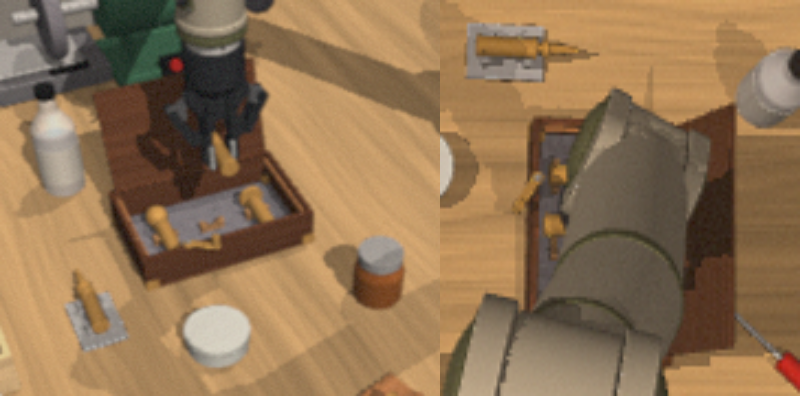

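```bash
python3 - <<'E'
from h import *
T=dict(np.load('top2.npz'));S=dict(np.load('scene2.npz'))
a=S['frame'][95:150,210:280];b=T['frame'][165:225,330:380]
cv2.imwrite('pics/v4.png',np.hstack([cv2.resize(a,(420,330)),cv2.resize(b,(300,330))])[:,:,::-1])
for dz in (.0,):
  for d in((0,.035,.0),):
    c=np.array([.5187,-.1546,.1483+.0168]); 
    for z in(-.011,0,.011): print(z,proj(S,c+[.001,.035,z]),proj(T,c+[.001,.035,z]))
E
```

```text
-0.011 (np.float64(244.35984764654933), np.float64(139.32645527174864)) (np.float64(344.82022936630125), np.float64(198.142306069349))
0 (np.float64(244.18151793925705), np.float64(136.1177407869332)) (np.float64(345.30748993072734), np.float64(197.64725500530363))
0.011 (np.float64(244.00063568269286), np.float64(132.86309788140596)) (np.float64(345.8014068613433), np.float64(197.14544115065806))
```

View pics/v4.png

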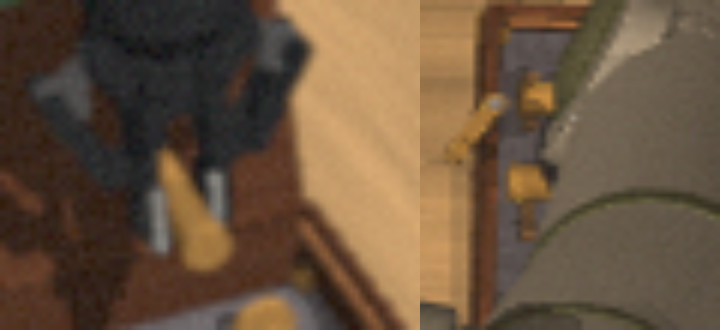

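```bash
python3 -m handwheel '[{"offset":[0.001,-0.006,0],"twist":[0,0,0.0]},{"offset":[0.0015,-0.013,0],"twist":[0,0,0]},{"offset":[0.0015,-0.018,0],"twist":[0,0,0]},{"offset":[0.0015,-0.018,-0.015],"twist":[0,0,0]},{"offset":[0.0015,-0.018,-0.03],"twist":[0,0,0]},{"offset":[0.0015,-0.018,-0.045],"twist":[0,0,0]},{"offset":[0.0015,-0.018,-0.06],"twist":[0,0,0]},{"offset":[0.0015,-0.018,-0.075],"twist":[0,0,0]},{"offset":[0.0015,-0.018,-0.085],"twist":[0,0,0]},{"offset":[0.0015,-0.018,-0.085],"twist":[0,0,0]},{"offset":[0.0015,-0.018,-0.085],"twist":[0,0,0]}]'
python3 - <<'E'
from h import *
print(get_state()['position'])
a=snap('scene','scene3')['frame'][120:200,180:300];b=snap('top','top3')['frame'][155:255,325:395]
cv2.imwrite('pics/v5.png',np.hstack([cv2.resize(a,(520,346)),cv2.resize(b,(242,346))])[:,:,::-1])
E
```

```text
time_s: 8.77
position: [0.5217, -0.1711, 0.064]
tcp_rot: [[0.999, -0.001, 0.032], [-0.032, 0.0, 0.999], [-0.001, -1.0, 0.0]]
wrist_force: [-0.4, 0.7, -1.1]
finger_gap: 0.0204
[ 0.52168054 -0.17110026  0.06404249]
```

View pics/v5.png

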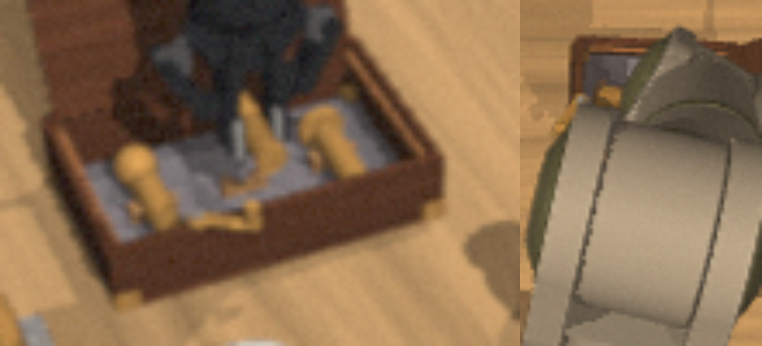

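```bash
python3 -m handwheel '[{"offset":[-0.001,-0.001,-0.008],"twist":[0,0,0]},{"offset":[-0.001,-0.002,-0.016],"twist":[0,0,0]},{"offset":[-0.001,-0.002,-0.024],"twist":[0,0,0]},{"offset":[-0.001,-0.002,-0.032],"twist":[0,0,0]},{"offset":[-0.001,-0.002,-0.038],"twist":[0,0,0]},{"offset":[-0.001,-0.002,-0.043],"twist":[0,0,0]},{"offset":[-0.001,-0.002,-0.046],"twist":[0,0,0]},{"offset":[-0.001,-0.002,-0.046],"twist":[0,0,0]},{"offset":[-0.001,-0.002,-0.046],"twist":[0,0,0]}]'
```

```text
time_s: 9.62
position: [0.5208, -0.1729, 0.0181]
tcp_rot: [[0.999, -0.0, 0.032], [-0.032, 0.0, 0.999], [-0.0, -1.0, 0.0]]
wrist_force: [0.1, 0.1, -1.5]
finger_gap: 0.0202
```

```bash
python3 -m handwheel '[{"offset":[0,0,-0.002],"twist":[0,0,0]},{"offset":[0,0,-0.004],"twist":[0,0,0]},{"offset":[0,0,-0.006],"twist":[0,0,0]},{"offset":[0,0,-0.006],"twist":[0,0,0]},{"offset":[0,0,-0.006],"twist":[0,0,0]}]'
python3 -m handwheel '[{"offset":[0,0,-0.001],"twist":[0,0,0]},{"offset":[0,0,-0.002],"twist":[0,0,0]},{"offset":[0,0,-0.002],"twist":[0,0,0]},{"offset":[0,0,-0.002],"twist":[0,0,0]}]'
python3 - <<'E'
from h import *
a=snap('scene','scene4')['frame'][120:200,180:300]
cv2.imwrite('pics/v6.png',cv2.resize(a,(780,520))[:,:,::-1])
E
```

```text
time_s: 10.03
position: [0.5208, -0.1729, 0.0122]
tcp_rot: [[0.999, -0.0, 0.032], [-0.032, -0.0, 0.999], [-0.0, -1.0, -0.0]]
wrist_force: [0.2, -0.0, -2.5]
finger_gap: 0.0206
time_s: 10.37
position: [0.5212, -0.173, 0.0103]
tcp_rot: [[0.999, 0.001, 0.032], [-0.032, -0.0, 0.999], [0.001, -1.0, -0.0]]
wrist_force: [-0.1, 0.2, -1.2]
finger_gap: 0.0206
```

View pics/v6.png

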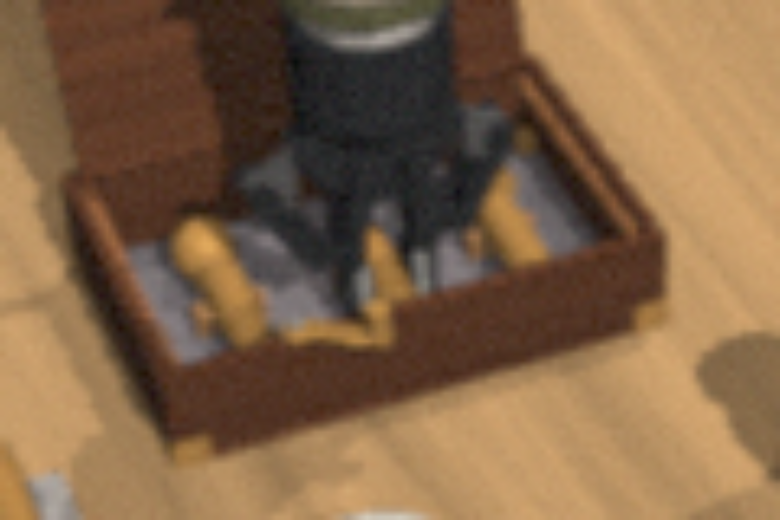

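```bash
python3 -m handwheel '[{"offset":[0,0,-0.001],"twist":[0,0,0]},{"offset":[0,0,-0.001],"twist":[0,0,0]},{"offset":[0,0,-0.001],"twist":[0,0,0]}]'
python3 -m handwheel '[{"offset":[0,0,-0.001],"twist":[0,0,0]},{"offset":[0,0,-0.001],"twist":[0,0,0]},{"offset":[0,0,-0.001],"twist":[0,0,0]}]'
```

```text
time_s: 10.67
position: [0.5217, -0.1731, 0.0096]
tcp_rot: [[0.999, 0.002, 0.032], [-0.032, -0.001, 0.999], [0.002, -1.0, -0.0]]
wrist_force: [3.6, -0.1, 3.0]
finger_gap: 0.0201
time_s: 10.92
position: [0.5222, -0.1731, 0.009]
tcp_rot: [[0.999, 0.003, 0.032], [-0.032, -0.001, 0.999], [0.003, -1.0, -0.001]]
wrist_force: [3.1, -0.1, 7.8]
finger_gap: 0.0203
```

```bash
python3 -m handwheel '[{"offset":[0.001,0,0.001],"twist":[0,0,0]},{"offset":[0.0015,0,0.001],"twist":[0,0,0]},{"offset":[0.0015,0,0.001],"twist":[0,0,0]}]' 0 20
python3 -m handwheel '[{"offset":[0,0,0],"twist":[0,0,0]},{"offset":[0,0,0],"twist":[0,0,0]},{"offset":[0,0,0],"twist":[0,0,0]},{"offset":[0,0,0],"twist":[0,0,0]},{"offset":[0,0,0],"twist":[0,0,0]}]' 0.42
python3 -m handwheel '[{"offset":[0,0,0.01],"twist":[0,0,0]},{"offset":[0,0,0.03],"twist":[0,0,0]},{"offset":[0,0,0.05],"twist":[0,0,0]},{"offset":[0,0,0.08],"twist":[0,0,0]},{"offset":[0,0,0.11],"twist":[0,0,0]},{"offset":[0,0,0.14],"twist":[0,0,0]},{"offset":[0,0,0.17],"twist":[0,0,0]},{"offset":[0,0.03,0.19],"twist":[0,0,0]},{"offset":[0,0.06,0.20],"twist":[0,0,0]},{"offset":[0,0.09,0.20],"twist":[0,0,0]},{"offset":[0,0.12,0.20],"twist":[0,0,0]},{"offset":[0,0.15,0.20],"twist":[0,0,0]},{"offset":[0,0.15,0.20],"twist":[0,0,0]}]'
python3 - <<'E'
from h import *
a=snap('scene','scene5')['frame'][80:240,140:340];b=snap('top','top5')['frame'][155:255,325:425]
cv2.imwrite('pics/v7.png',np.hstack([cv2.resize(a,(450,360)),cv2.resize(b,(350,360))])[:,:,::-1])
E
```

```text
time_s: 11.17
position: [0.5221, -0.1729, 0.0092]
tcp_rot: [[0.999, -0.001, 0.032], [-0.032, 0.0, 0.999], [-0.001, -1.0, 0.0]]
wrist_force: [1.6, -1.1, 1.7]
finger_gap: 0.0203
time_s: 11.58
position: [0.5221, -0.1729, 0.0092]
tcp_rot: [[0.999, -0.0, 0.032], [-0.032, 0.0, 0.999], [-0.0, -1.0, 0.0]]
wrist_force: [0.0, 0.6, 0.1]
finger_gap: 0.0359
time_s: 12.67
position: [0.522, -0.0166, 0.2098]
tcp_rot: [[1.0, -0.0, 0.025], [-0.025, 0.003, 1.0], [-0.0, -1.0, 0.003]]
wrist_force: [0.4, 0.2, 0.1]
finger_gap: 0.0358
```

View pics/v7.png

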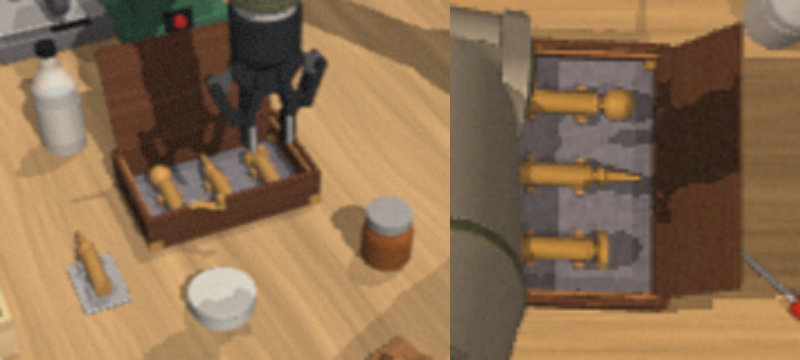

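```bash
python3 - <<'E'
from h import *
T=dict(np.load('top0.npz'));S=dict(np.load('scene0.npz'))
for a,b in(((407.9,161.7),(182.6,103.1)),((407.9,235.4),(256,86.7))): print(tri(T,a,S,b))
T5=dict(np.load('top5.npz'))
# new finial check: butt/tip
print(onz(T5,325+(525-450)/3.5,155+172/3.6,.026),onz(T5,325+(641-450)/3.5,155+178/3.6,.026))
E
```

```text
(array([ 0.63146969, -0.31357876,  0.18998886]), np.float64(0.0014025796127298065))
(array([ 0.39901245, -0.30716174,  0.18927481]), np.float64(0.004284618589522389))
[ 0.52227217 -0.14304751  0.026     ] [ 0.5177135  -0.25676367  0.026     ]
```

```bash
python3 -m handwheel '[{"offset":[-0.003,-0.005,0.02],"twist":[0,0,0]},{"offset":[-0.006,-0.02,0.05],"twist":[0,0,0]},{"offset":[-0.01,-0.045,0.075],"twist":[0,0,0]},{"offset":[-0.014,-0.07,0.09],"twist":[0,0,0]},{"offset":[-0.018,-0.097,0.09],"twist":[0,0,0]},{"offset":[-0.022,-0.124,0.09],"twist":[0,0,0]},{"offset":[-0.026,-0.151,0.09],"twist":[0,0,0]},{"offset":[-0.03,-0.178,0.09],"twist":[0,0,0]},{"offset":[-0.034,-0.205,0.09],"twist":[0,0,0]},{"offset":[-0.038,-0.232,0.09],"twist":[0,0,0]},{"offset":[-0.042,-0.26,0.09],"twist":[0,0,0]},{"offset":[-0.046,-0.287,0.09],"twist":[0,0,0]},{"offset":[-0.048,-0.314,0.09],"twist":[0,0,0]},{"offset":[-0.048,-0.335,0.09],"twist":[0,0,0]},{"offset":[-0.048,-0.34,0.08],"twist":[0,0,0]},{"offset":[-0.048,-0.34,0.06],"twist":[0,0,0]},{"offset":[-0.048,-0.34,0.06],"twist":[0,0,0]},{"offset":[-0.048,-0.34,0.06],"twist":[0,0,0]}]' 0 20
python3 - <<'E'
from h import *
a=snap('scene','scene6')['frame'][20:220,130:330];b=snap('top','top6')['frame'][135:255,315:435]
cv2.imwrite('pics/v8.png',np.hstack([cv2.resize(a,(400,400)),cv2.resize(b,(400,400))])[:,:,::-1])
E
```

```text
time_s: 14.27
position: [0.4732, -0.3625, 0.2685]
tcp_rot: [[0.999, -0.002, 0.033], [-0.033, 0.002, 0.999], [-0.002, -1.0, 0.001]]
wrist_force: [-1.0, -0.1, 0.7]
finger_gap: 0.0002
```

View pics/v8.png

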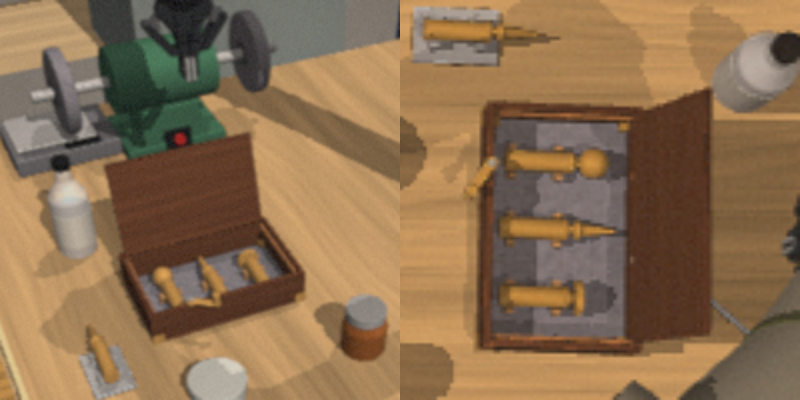

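```bash
python3 -m handwheel '[{"offset":[0,0,-0.02],"twist":[0,0,0]},{"offset":[0,0,-0.045],"twist":[0,0,0]},{"offset":[0,0,-0.07],"twist":[0,0,0]},{"offset":[0,0,-0.09],"twist":[0,0,0]},{"offset":[0,0,-0.1],"twist":[0,0,0]},{"offset":[0,0.01,-0.1],"twist":[0,0,0]},{"offset":[0,0.02,-0.1],"twist":[0,0,0]},{"offset":[0,0.03,-0.1],"twist":[0,0,0]},{"offset":[0,0.036,-0.1],"twist":[0,0,0]},{"offset":[0,0.042,-0.1],"twist":[0,0,0]},{"offset":[0,0.048,-0.1],"twist":[0,0,0]},{"offset":[0,0.054,-0.1],"twist":[0,0,0]},{"offset":[0,0.06,-0.1],"twist":[0,0,0]},{"offset":[0,0.06,-0.1],"twist":[0,0,0]}]'
```

```text
time_s: 15.53
position: [0.4745, -0.3015, 0.1693]
tcp_rot: [[1.0, -0.0, 0.031], [-0.031, 0.001, 1.0], [-0.0, -1.0, 0.001]]
wrist_force: [-0.0, -1.2, -0.7]
finger_gap: 0.0004
```

```bash
python3 - <<'E'
import numpy as np
for th in np.arange(1.6,-0.05,-.1):
    r=.115; print(round(th,2), np.round([-.269+r*np.cos(th)-.011+.3015, .056+r*np.sin(th)-.1693],3))
E
```

```text
1.6 [0.018 0.002]
1.5 [0.03  0.001]
1.4 [0.041 0.   ]
1.3 [ 0.052 -0.002]
1.2 [ 0.063 -0.006]
1.1 [ 0.074 -0.011]
1.0 [ 0.084 -0.017]
0.9 [ 0.093 -0.023]
0.8 [ 0.102 -0.031]
0.7 [ 0.109 -0.039]
0.6 [ 0.116 -0.048]
0.5 [ 0.122 -0.058]
0.4 [ 0.127 -0.069]
0.3 [ 0.131 -0.079]
0.2 [ 0.134 -0.09 ]
0.1 [ 0.136 -0.102]
-0.0 [ 0.136 -0.113]
```

```bash
python3 -m handwheel '[{"offset":[0,0.009,0],"twist":[0,0,0]},{"offset":[0,0.018,0],"twist":[0,0,0]},{"offset":[0,0.03,0],"twist":[0,0,0]},{"offset":[0,0.041,0],"twist":[0,0,0]},{"offset":[0,0.052,-0.002],"twist":[0,0,0]},{"offset":[0,0.063,-0.006],"twist":[0,0,0]},{"offset":[0,0.074,-0.011],"twist":[0,0,0]},{"offset":[0,0.084,-0.017],"twist":[0,0,0]},{"offset":[0,0.093,-0.023],"twist":[0,0,0]},{"offset":[0,0.102,-0.031],"twist":[0,0,0]},{"offset":[0,0.109,-0.039],"twist":[0,0,0]},{"offset":[0,0.109,-0.039],"twist":[0,0,0]}]'
python3 - <<'E'
from h import *
a=snap('scene','scene7')['frame'][70:220,150:300]
cv2.imwrite('pics/v9.png',cv2.resize(a,(560,560))[:,:,::-1])
E
```

```text
time_s: 16.53
position: [0.4735, -0.1917, 0.1284]
tcp_rot: [[1.0, -0.003, 0.03], [-0.03, 0.002, 1.0], [-0.003, -1.0, 0.001]]
wrist_force: [-0.3, -0.4, 0.1]
finger_gap: 0.0002
```

View pics/v9.png

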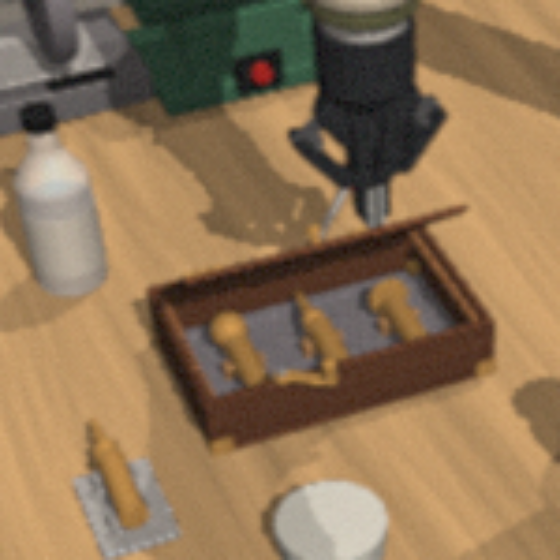

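```bash
python3 -m handwheel '[{"offset":[0,0.007,-0.009],"twist":[0,0,0]},{"offset":[0,0.013,-0.019],"twist":[0,0,0]},{"offset":[0,0.018,-0.03],"twist":[0,0,0]},{"offset":[0,0.022,-0.04],"twist":[0,0,0]},{"offset":[0,0.025,-0.051],"twist":[0,0,0]},{"offset":[0,0.026,-0.06],"twist":[0,0,0]},{"offset":[0,0.026,-0.066],"twist":[0,0,0]},{"offset":[0,0.026,-0.07],"twist":[0,0,0]},{"offset":[0,0.026,-0.07],"twist":[0,0,0]}]'
python3 -m handwheel '[{"offset":[0,0,-0.001],"twist":[0,0,0]},{"offset":[0,0,-0.002],"twist":[0,0,0]},{"offset":[0,0,-0.002],"twist":[0,0,0]}]'
```

```text
time_s: 17.33
position: [0.474, -0.1682, 0.0595]
tcp_rot: [[0.999, -0.001, 0.033], [-0.033, 0.0, 0.999], [-0.001, -1.0, 0.0]]
wrist_force: [-0.4, -0.0, -0.4]
finger_gap: 0.0001
time_s: 17.58
position: [0.4745, -0.1681, 0.0585]
tcp_rot: [[0.999, 0.001, 0.032], [-0.032, -0.0, 0.999], [0.001, -1.0, -0.0]]
wrist_force: [-0.7, 0.7, -0.2]
finger_gap: -0.0
```

```bash
python3 -m handwheel '[{"offset":[0,0,-0.001],"twist":[0,0,0]},{"offset":[0,0,-0.002],"twist":[0,0,0]},{"offset":[0,0,-0.002],"twist":[0,0,0]}]'
python3 -m handwheel '[{"offset":[0,0,-0.001],"twist":[0,0,0]},{"offset":[0,0,-0.0015],"twist":[0,0,0]},{"offset":[0,0,-0.0015],"twist":[0,0,0]}]'
```

```text
time_s: 17.83
position: [0.4745, -0.1679, 0.0563]
tcp_rot: [[0.999, 0.0, 0.032], [-0.032, -0.0, 0.999], [0.0, -1.0, -0.0]]
wrist_force: [-0.2, -0.5, -0.3]
finger_gap: 0.0001
time_s: 18.08
position: [0.4745, -0.1679, 0.0559]
tcp_rot: [[0.999, 0.001, 0.032], [-0.032, 0.0, 0.999], [0.001, -1.0, 0.0]]
wrist_force: [-2.8, 0.4, 18.5]
finger_gap: -0.0001
```

```bash
python3 -m handwheel '[{"offset":[0,0,0.01],"twist":[0,0,0]},{"offset":[0,0,0.03],"twist":[0,0,0]},{"offset":[0,0,0.06],"twist":[0,0,0]},{"offset":[0,0,0.09],"twist":[0,0,0]},{"offset":[0,0.025,0.10],"twist":[0,0,0]},{"offset":[0,0.05,0.10],"twist":[0,0,0]},{"offset":[0,0.075,0.10],"twist":[0,0,0]},{"offset":[0,0.1,0.10],"twist":[0,0,0]},{"offset":[0,0.125,0.10],"twist":[0,0,0]},{"offset":[0,0.15,0.10],"twist":[0,0,0]},{"offset":[0,0.175,0.10],"twist":[0,0,0]},{"offset":[0,0.175,0.10],"twist":[0,0,0]},{"offset":[0,0.175,0.10],"twist":[0,0,0]}]'
python3 - <<'E'
from h import *
a=snap('scene','scene8')['frame'][110:210,180:300];b=snap('top','top8')['frame'][140:240,320:420]
cv2.imwrite('pics/v10.png',np.hstack([cv2.resize(a,(430,358)),cv2.resize(b,(358,358))])[:,:,::-1])
E
```

```text
time_s: 19.17
position: [0.4743, 0.0085, 0.1549]
tcp_rot: [[1.0, -0.0, 0.029], [-0.029, 0.0, 1.0], [-0.0, -1.0, 0.0]]
wrist_force: [-0.0, -0.4, 0.3]
finger_gap: -0.0002
```

View pics/v10.png

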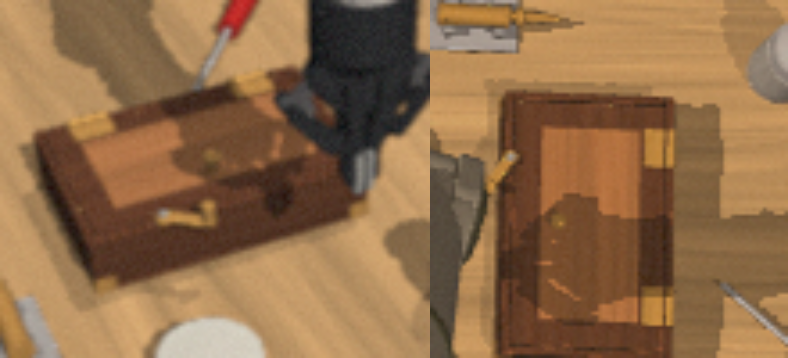

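```bash
python3 -m handwheel '[{"offset":[0.005,-0.002,0],"twist":[0,0,-0.11]},{"offset":[0.01,-0.005,0],"twist":[0,0,-0.22]},{"offset":[0.015,-0.01,0],"twist":[0,0,-0.33]},{"offset":[0.02,-0.02,0],"twist":[0,0,-0.44]},{"offset":[0.025,-0.03,0],"twist":[0,0,-0.55]},{"offset":[0.03,-0.04,0],"twist":[0,0,-0.66]},{"offset":[0.035,-0.05,0],"twist":[0,0,-0.77]},{"offset":[0.04,-0.06,0],"twist":[0,0,-0.88]},{"offset":[0.045,-0.07,0],"twist":[0,0,-0.99]},{"offset":[0.05,-0.08,0],"twist":[0,0,-1.1]},{"offset":[0.055,-0.085,0],"twist":[0,0,-1.21]},{"offset":[0.06,-0.09,0],"twist":[0,0,-1.32]},{"offset":[0.065,-0.095,0],"twist":[0,0,-1.43]},{"offset":[0.07,-0.1,0],"twist":[0,0,-1.54]},{"offset":[0.073,-0.105,0],"twist":[0,0,-1.65]},{"offset":[0.077,-0.11,0],"twist":[0,0,-1.76]},{"offset":[0.077,-0.11,0],"twist":[0,0,-1.87]},{"offset":[0.077,-0.11,0],"twist":[0,0,-1.98]},{"offset":[0.077,-0.11,0],"twist":[0,0,-2.09]},{"offset":[0.077,-0.11,0],"twist":[0,0,-2.2]}]' 0.4
python3 - <<'E'
from h import *
print(np.round(get_state()['joint_positions'],2))
T=dict(np.load('top8.npz'));S=dict(np.load('scene8.npz'))
a=S['frame'][150:185,215:255];b=T['frame'][175:205,325:360]
cv2.imwrite('pics/v11.png',np.hstack([cv2.resize(a,(400,350)),cv2.resize(b,(400,350))])[:,:,::-1])
E
```

```text
time_s: 20.93
position: [0.551, -0.1045, 0.155]
tcp_rot: [[-0.62, 0.0, 0.785], [-0.785, -0.0, -0.62], [0.0, -1.0, 0.0]]
wrist_force: [-0.5, 1.0, -0.4]
finger_gap: 0.034
[-0.55  0.75  1.05  2.09 -0.9   0.85 -1.19]
```

View pics/v11.png

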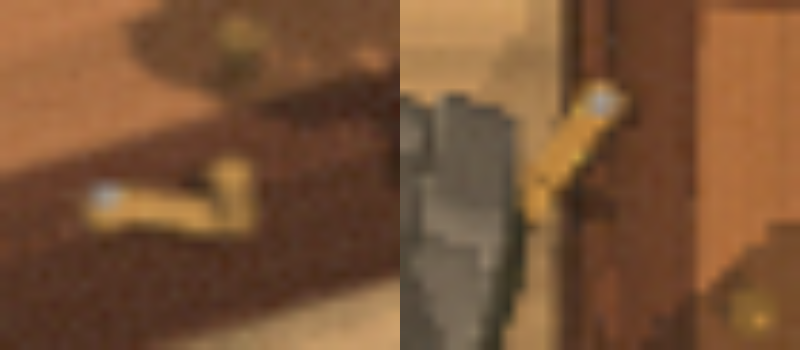

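```bash
python3 - <<'E'
from h import *
T=dict(np.load('top8.npz'));S=dict(np.load('scene8.npz'));T0=dict(np.load('top0.npz'))
print(tri(T,(342.7,183.6),S,(225.4,169.2)),onz(S,225.4,169.2,.064),onz(T,342.7,183.6,.064))
print(onz(S,238.5,166.8,.0785))
print(tri(T,(336.3,191.5),S,(238.5,166.8)))
S9=snap('scene','scene9');a=S9['frame'][140:190,205:275]
cv2.imwrite('pics/v12.png',cv2.resize(a,(700,500),interpolation=2)[:,:,::-1])
E
```

```text
(array([ 0.58213239, -0.12567451,  0.062627  ]), np.float64(0.00032790383787391353)) [ 0.58249217 -0.12404775  0.064     ] [ 0.58204014 -0.12556827  0.064     ]
[ 0.54976682 -0.10142716  0.0785    ]
(array([ 0.55126324, -0.10120035,  0.079593  ]), np.float64(0.0027417088616969133))
```

View pics/v12.png

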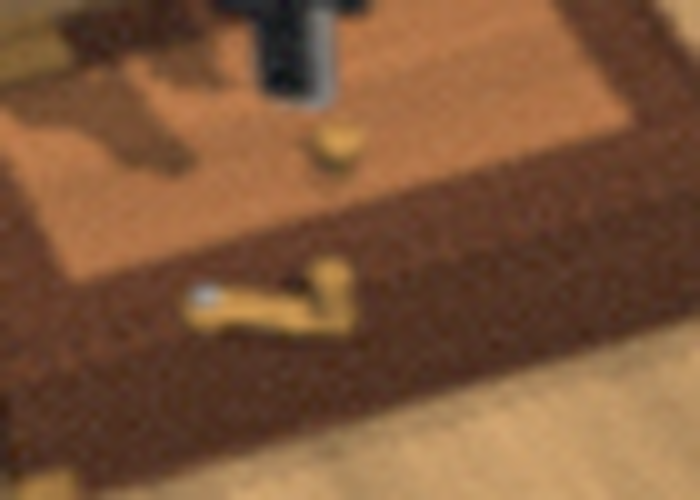

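```bash
python3 -m handwheel '[{"offset":[0,0.002,-0.015],"twist":[0,0,0]},{"offset":[0,0.003,-0.035],"twist":[0,0,0]},{"offset":[0,0.003,-0.055],"twist":[0,0,0]},{"offset":[0,0.003,-0.065],"twist":[0,0,0]},{"offset":[0,0.003,-0.065],"twist":[0,0,0]}]'
python3 - <<'E'
from h import *
S9=snap('scene','scene10');a=S9['frame'][120:190,195:295]
cv2.imwrite('pics/v13.png',cv2.resize(a,(700,490),interpolation=2)[:,:,::-1])
E
```

```text
time_s: 21.4
position: [0.5502, -0.1008, 0.0883]
tcp_rot: [[-0.614, -0.002, 0.79], [-0.79, 0.0, -0.614], [0.001, -1.0, -0.002]]
wrist_force: [-0.2, -0.7, 0.0]
finger_gap: 0.0342
```

View pics/v13.png

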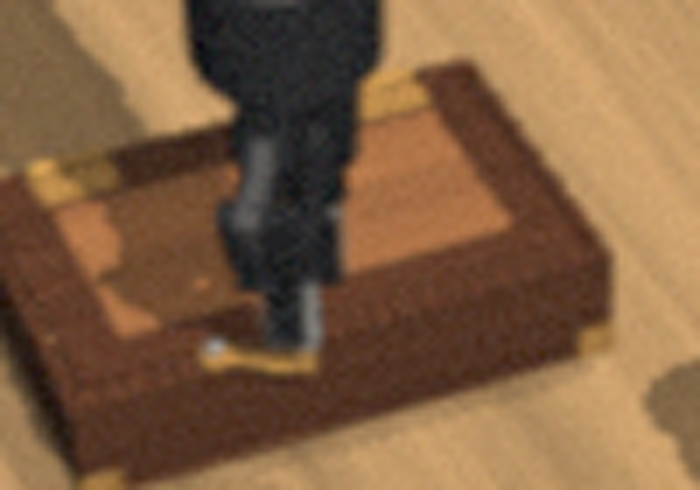

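```bash
python3 -m handwheel '[{"offset":[0,-0.001,-0.008],"twist":[0,0,0]},{"offset":[0,-0.001,-0.015],"twist":[0,0,0]},{"offset":[0,-0.001,-0.021],"twist":[0,0,0]},{"offset":[0,-0.001,-0.021],"twist":[0,0,0]},{"offset":[0,-0.001,-0.021],"twist":[0,0,0]}]'
python3 -m handwheel '[{"offset":[0,0,0],"twist":[0,0,0]},{"offset":[0,0,0],"twist":[0,0,0]},{"offset":[0,0,0],"twist":[0,0,0]},{"offset":[0,0,0],"twist":[0,0,0]},{"offset":[0,0,0],"twist":[0,0,0]},{"offset":[0,0,0],"twist":[0,0,0]}]' 0 20
```

```text
time_s: 21.87
position: [0.5515, -0.1016, 0.0696]
tcp_rot: [[-0.614, 0.001, 0.789], [-0.789, 0.0, -0.614], [-0.0, -1.0, 0.0]]
wrist_force: [0.2, 0.2, 0.5]
finger_gap: 0.0341
time_s: 22.37
position: [0.5515, -0.1011, 0.0692]
tcp_rot: [[-0.614, 0.001, 0.789], [-0.789, -0.0, -0.614], [-0.0, -1.0, 0.001]]
wrist_force: [-0.2, -0.4, 6.8]
finger_gap: 0.0093
```

```bash
python3 - <<'E'
import numpy as np
v=np.array([-.0305,.0239])
for i in range(1,22):
    a=.11*i; R=np.array([[np.cos(a),-np.sin(a)],[np.sin(a),np.cos(a)]]); print(round(a,2),np.round(R@v-v,4))
E
```

```text
0.11 [-0.0024 -0.0035]
0.22 [-0.0045 -0.0072]
0.33 [-0.0061 -0.0112]
0.44 [-0.0073 -0.0153]
0.55 [-0.008  -0.0195]
0.66 [-0.0082 -0.0237]
0.77 [-0.008 -0.028]
0.88 [-0.0074 -0.0322]
0.99 [-0.0062 -0.0363]
1.1 [-0.0046 -0.0402]
1.21 [-0.0026 -0.044 ]
1.32 [-0.0002 -0.0475]
1.43 [ 0.0026 -0.0507]
1.54 [ 0.0057 -0.0536]
1.65 [ 0.0091 -0.0562]
1.76 [ 0.0128 -0.0584]
1.87 [ 0.0167 -0.0601]
1.98 [ 0.0207 -0.0614]
2.09 [ 0.0249 -0.0622]
2.2 [ 0.0291 -0.0626]
2.31 [ 0.0334 -0.0625]
```

```bash
python3 -m handwheel '[{"offset":[-0.0024,-0.0035,0.001],"twist":[0,0,0.11]},{"offset":[-0.0045,-0.0072,0.001],"twist":[0,0,0.22]},{"offset":[-0.0061,-0.0112,0.001],"twist":[0,0,0.33]},{"offset":[-0.0073,-0.0153,0.001],"twist":[0,0,0.44]},{"offset":[-0.008,-0.0195,0.001],"twist":[0,0,0.55]},{"offset":[-0.0082,-0.0237,0.001],"twist":[0,0,0.66]},{"offset":[-0.008,-0.028,0.001],"twist":[0,0,0.77]},{"offset":[-0.0074,-0.0322,0.001],"twist":[0,0,0.88]},{"offset":[-0.0062,-0.0363,0.001],"twist":[0,0,0.99]},{"offset":[-0.0046,-0.0402,0.001],"twist":[0,0,1.1]},{"offset":[-0.0046,-0.0402,0.001],"twist":[0,0,1.1]}]'
```

```text
time_s: 23.28
position: [0.5474, -0.1421, 0.0697]
tcp_rot: [[0.428, 0.001, 0.904], [-0.904, -0.001, 0.428], [0.001, -1.0, 0.001]]
wrist_force: [2.3, -1.8, -5.7]
finger_gap: 0.0093
```

```bash
python3 -m handwheel '[{"offset":[0.002,-0.0038,-0.0005],"twist":[0,0,0.11]},{"offset":[0.0044,-0.0073,-0.0005],"twist":[0,0,0.22]},{"offset":[0.0072,-0.0105,-0.0005],"twist":[0,0,0.33]},{"offset":[0.0103,-0.0134,-0.0005],"twist":[0,0,0.44]},{"offset":[0.0137,-0.016,-0.0005],"twist":[0,0,0.55]},{"offset":[0.0174,-0.0182,-0.0005],"twist":[0,0,0.66]},{"offset":[0.0213,-0.0199,-0.0005],"twist":[0,0,0.77]},{"offset":[0.0253,-0.0212,-0.0005],"twist":[0,0,0.88]},{"offset":[0.0295,-0.022,-0.0005],"twist":[0,0,0.99]},{"offset":[0.0325,-0.0223,-0.0005],"twist":[0,0,1.07]},{"offset":[0.0325,-0.0223,-0.0005],"twist":[0,0,1.07]}]'
```

```text
time_s: 24.2
position: [0.5803, -0.1651, 0.0696]
tcp_rot: [[0.998, 0.002, 0.063], [-0.063, -0.002, 0.998], [0.002, -1.0, -0.002]]
wrist_force: [2.2, -5.8, -0.0]
finger_gap: 0.0093
```

```bash
python3 -m handwheel '[{"offset":[0.001,0.001,0],"twist":[0,0,0.02]},{"offset":[0.002,0.001,0],"twist":[0,0,0.04]},{"offset":[0.002,0.001,0],"twist":[0,0,0.04]}]'
python3 -m handwheel '[{"offset":[0.001,0,0],"twist":[0,0,0]},{"offset":[0.001,0,0],"twist":[0,0,0]},{"offset":[0.001,0,0],"twist":[0,0,0]}]'
```

```text
time_s: 24.45
position: [0.5817, -0.1651, 0.0696]
tcp_rot: [[1.0, 0.002, 0.028], [-0.028, -0.003, 1.0], [0.002, -1.0, -0.003]]
wrist_force: [2.1, -9.3, 0.2]
finger_gap: 0.0092
time_s: 24.7
position: [0.5824, -0.1651, 0.0696]
tcp_rot: [[1.0, 0.001, 0.029], [-0.029, -0.003, 1.0], [0.001, -1.0, -0.003]]
wrist_force: [0.6, -8.9, 0.5]
finger_gap: 0.0091
```

```bash
python3 -m handwheel '[{"offset":[0.001,-0.0015,0],"twist":[0,0,0]},{"offset":[0.002,-0.0015,0],"twist":[0,0,0]},{"offset":[0.002,-0.0015,0],"twist":[0,0,0]}]'
python3 -m handwheel '[{"offset":[0.001,0,0],"twist":[0,0,0]},{"offset":[0.002,0,0],"twist":[0,0,0]},{"offset":[0.002,0,0],"twist":[0,0,0]}]'
```

```text
time_s: 24.95
position: [0.5828, -0.1652, 0.0693]
tcp_rot: [[1.0, -0.002, 0.027], [-0.027, -0.001, 1.0], [-0.002, -1.0, -0.001]]
wrist_force: [-3.5, -5.5, 4.9]
finger_gap: 0.0091
time_s: 25.2
position: [0.5831, -0.1653, 0.0692]
tcp_rot: [[1.0, -0.005, 0.028], [-0.028, -0.001, 1.0], [-0.005, -1.0, -0.001]]
wrist_force: [-8.0, -6.2, 7.5]
finger_gap: 0.0094
```

```bash
python3 -m handwheel '[{"offset":[0,0,0],"twist":[0,0,0]},{"offset":[0,0,0],"twist":[0,0,0]},{"offset":[0,0,0],"twist":[0,0,0]},{"offset":[0,0,0],"twist":[0,0,0]},{"offset":[0,0,0],"twist":[0,0,0]},{"offset":[0,0,0.01],"twist":[0,0,0]},{"offset":[0,0,0.03],"twist":[0,0,0]},{"offset":[0,0,0.06],"twist":[0,0,0]},{"offset":[-0.02,0.02,0.09],"twist":[0,0,0]},{"offset":[-0.04,0.05,0.11],"twist":[0,0,0]},{"offset":[-0.06,0.08,0.12],"twist":[0,0,0]},{"offset":[-0.08,0.11,0.12],"twist":[0,0,0]},{"offset":[-0.09,0.14,0.12],"twist":[0,0,0]},{"offset":[-0.09,0.17,0.12],"twist":[0,0,0]},{"offset":[-0.09,0.2,0.12],"twist":[0,0,0]},{"offset":[-0.09,0.22,0.12],"twist":[0,0,0]},{"offset":[-0.09,0.22,0.12],"twist":[0,0,0]},{"offset":[-0.09,0.22,0.12],"twist":[0,0,0]}]' 0.4
python3 - <<'E'
from h import *
a=snap('scene','scene11')['frame'][110:210,180:300];b=snap('top','top11')['frame'][140:240,320:420]
cv2.imwrite('pics/v14.png',np.hstack([cv2.resize(a,(430,358)),cv2.resize(b,(358,358))])[:,:,::-1])
E
```

```text
time_s: 26.7
position: [0.4963, 0.0574, 0.1898]
tcp_rot: [[1.0, 0.001, 0.019], [-0.019, 0.0, 1.0], [0.001, -1.0, 0.0]]
wrist_force: [0.8, 0.7, 0.4]
finger_gap: 0.0342
```

View pics/v14.png

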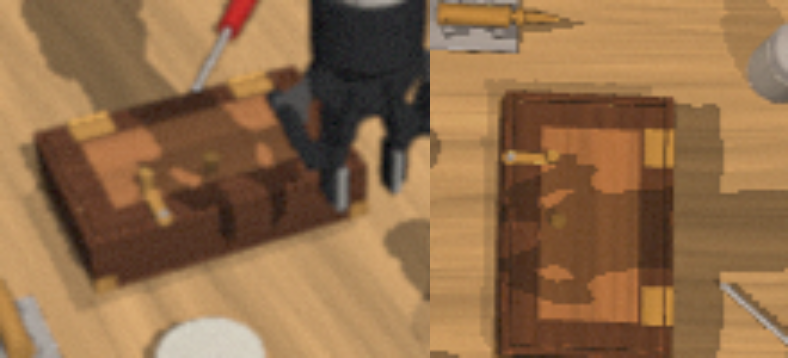

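View pics/top11.png

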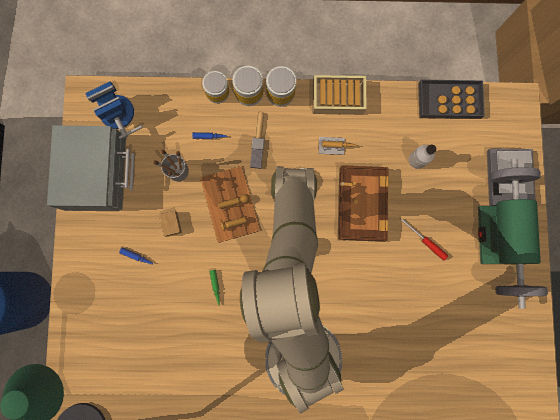

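```bash
python3 - <<'E'
from station import *
import numpy as np
s=get_state(); print(s['time_s'],np.abs(s['dq']).max()); print(finish_job())
E
```

```text
26.8 0.01852001448774869
the job is handed in; nothing more can be done
None
```

The job is handed in at 26.8 s of the allowed 64 s. No verdict was reported, so the result below rests on my own checks.

**What was done:** The steeple was the pattern on the brushing block. I took the dry brass steeple from the drying rack and laid it in the case's middle cradle, tip to the hinge. I then pushed the lid shut from behind and turned the catch by its knob to its stop.

**Last checks:**
- **Finial:** it sat level with its neighbours. The fingers read about 8 N as it seated, and nothing after they opened.
- **Lid:** the fingertip was at 56 mm with 18.5 N pushing back, so it is flush with the rim.
- **Catch:** it reads square across the lid in both views. The stop pushed back with about 8 N and the knob had almost stopped moving.
- **Other objects:** the wet steeple, the other two dry finials, the pot, carton, thinner, brush and screwdriver looked undisturbed. The arm hid the jar and tin in the last overhead view, so I did not re-check those two.

**What went wrong or disagreed:**
- One move was refused because its rows lacked a twist, and I sent it again.
- The first grip sat too high on the barrel, so I took it again 5 mm lower.
- The finger opening read about 2 mm under the known diameters, both on the finial and on the catch knob.
- The catch pivot was 1 to 2 mm off my measured position, which gave side forces of up to 9 N at the knob.

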